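# Grade the coated hazelnuts with the slotted sieve

### The arm

A 6-joint arm with a two-finger parallel gripper is mounted at the origin on a cart in front of the work surface, level with it; the furniture and walls round the work are solid. World frame = base frame: x ahead of the robot, y to its left, z up, the work surface at z = 0. Lengths are in m, angles in rad, forces in N, time in s.
With the tool pointing down it reaches from about 0.25 to 0.8 m from the base axis. Payload 3.9 kg.
Tool frame: the origin (TCP) lies between the finger pads; the fingertips stand arm.nose_length ahead of it and the grasp point (between the pads) is the TCP (arm.nose_length is the distance from the TCP to the fingertips, in m); z points along the fingers, y is the direction in which the jaws open and shut (so a half turn about z gives the same grasp; the last joint's range is limited). The gripper opens to 85 mm and grips with 20 to 120 N. Pads are 22 mm wide; open, the fingers measure 114 mm over their backs; the gripper's body (76 mm by 85 mm) begins 54 mm behind the grasp point. The pads swing forward as they close: fully open they stand 13 mm farther back than shut.
Start: joints at [-1.285, 0.26, -0.138, 1.173, 0, 1.571], TCP at [0.148, -0.504, 0.25] pointing down, gripper open.
Joint ranges: [-2.78, 2.78], [-0.83, 1.72], [-1.28, 1.37], [-1.9, 2.12], [-1.57, 1.48], [-3.14, 3.14]. Speed limits (rad/s): [2.57, 2.57, 3.14, 3.14, 3.14, 3.14].

### API

Orientations are given as a rotation vector (axis times angle).
In Python, from bench import arm gives the robot as it stands. Calls block until the motion is done:
- arm.reach(position, orientation): joint-space move of the TCP to a pose.
- arm.movel(position, feed=0.15, ori=None): straight line of the TCP; ori=None keeps the orientation; feed is the mean speed in m/s.
- arm.move_j(angles): joint-space move.
- arm.set_gripper(opening, f_grip=None): finger opening in m; f_grip is the grip in N (None keeps the last); returns when the fingers have stopped.
- arm.sleep(seconds).
- arm.solve_ik(position, orientation): joint angles nearest the present ones, or None.
- arm.grab_frame(name): name is "scene" or "top" or "wrist"; returns the picture (480x640x3 uint8, blue, green, red); there is no depth.
- arm.camera_model(name): a dict with "vfov" (degrees; the focal length in pixels is half the picture's height over the tangent of half this angle, whatever the lens; pixels are square), "cx", "cy" (the principal point, pixels), "origin" and "rotation" of the camera in the world. Camera axes: x right, y up, looking along -z (the intrinsics and any distortion apply to the point x, -y, -z); pixel columns grow to the right and rows downward; lengths in m; the calibration is good to about 2 mm. The wrist camera is an equidistant fisheye: a pixel r from the principal point sees the ray r / f radians off the axis. A picture is of the moment at which its call begins: read the wrist's pose just before it. camera_model takes no time and is no camera call; for the wrist camera it gives the pose at the moment of the call.
A pose or a line that the arm cannot do raises arm.MotionError and nothing moves.
- arm.job_done(): hands the job in, once; it reports no verdict.
Readings, each from a call of its own:
- arm.read_t(): time.
- arm.read_joints(): joint angles.
- arm.read_dq(): joint speeds.
- arm.read_joint_torque(): joint torques, N m.
- arm.read_ee_pos(): TCP position.
- arm.read_tcp_rot(): TCP orientation.
- arm.read_force(): force on the tool from outside, world axes, zero at the start.
- arm.read_ft_torque(): the same for the moment, N m.
- arm.read_grip_width(): finger opening in m.
Only numpy, scipy, OpenCV 4.12 (cv2) and the standard library are available. Lean on these libraries where they do the work, as an engineer would, in place of code of your own. Each camera call takes 0.05 s, during which the arm holds its last target. There are 200 camera calls.

### The job

Lift the little steel grading sieve by its wooden grip and tilt it nose-down over the steel bowl so that the undersize hazelnuts drop through the slots into the bowl while the full-size ones stay on the sieve; then tip the full-size ones out over the spout into the white tub. Put the empty sieve back upright on the marble slab where it stood and let go of it; the bowl and the tub stay in their places, and the glass, the spice jar and the piping nozzle are not to be disturbed.

Things in the scene. Friction and masses are not known exactly. Their poses are not given: they have to be found in the camera images.
- sieve_grip (a point): Centre of the wooden grip (72 mm along y, 18 along x, 24 high) on the bail of the loose steel grading sieve, 340 g, which balances near it; 107 mm above the sieve's underside. Sieve upright: x to its nose, y to its spout side, z up. Fingers close along x, from above. From the grip the tray reaches x -82 to +84, y -50 to +50 mm (spout lip to +68 at the nose); walls 36 mm high.
- sieve_pan (a point): Middle of the sieve's flat loading pan at its tail (50 x 95 mm), 56 mm behind the grip and 103 mm below it; axes as the grip. All nuts start here and lie still while the sieve is carried level and smoothly: a ramp rising 18 degrees (22 mm long, 7 mm high) leads from the pan to the slots.
- sieve_slots (a point): Middle of the slotted part of the sieve floor: round bars along x, 15.5 mm clear between, 46 mm long, 95 mm wide in all; 13 mm ahead of the grip and 97 mm below. Nose down by 25 to 32 degrees, nuts roll from the pan over the ramp: undersize ones drop through here, full-size ones run along the bars into the gutter. A little rocking frees a late one.
- sieve_gutter (a point): Middle of the solid gutter behind the nose wall (46 mm along x, 95 mm along y), 59 mm ahead of the grip and 103 mm below. Full-size nuts collect and stay here. Closed at the -y end; towards +y its floor rises 9.5 degrees over the last 36 mm to the sill of the spout.
- sieve_spout (a point): Outer end of the spout lip (44 mm wide) at the nose's +y side: 59 mm ahead of the grip, 68 mm to its +y side, 99 mm below. With the nose kept 10 to 15 degrees down, tipping the +y side down by 30 to 38 degrees rolls the full-size nuts from the gutter out here. If one hangs back on the bars, dip the nose to 25 degrees and tip again.
- large_1_center (a point): Centre of a full-size coated hazelnut, a dark brown ball 22 mm across, 12 g; starts in the sieve's loading pan; rolls with some resistance.
- large_2_center (a point): Centre of a full-size coated hazelnut, a dark brown ball 22 mm across, 12 g; starts in the sieve's loading pan; rolls with some resistance.
- large_3_center (a point): Centre of a full-size coated hazelnut, a dark brown ball 22 mm across, 12 g; starts in the sieve's loading pan; rolls with some resistance.
- large_4_center (a point): Centre of a full-size coated hazelnut, a dark brown ball 22 mm across, 12 g; starts in the sieve's loading pan; rolls with some resistance.
- small_1_center (a point): Centre of an undersize coated hazelnut, a milk-chocolate brown ball 13 mm across, 10 g; starts in the sieve's loading pan.
- small_2_center (a point): Centre of an undersize coated hazelnut, a milk-chocolate brown ball 13 mm across, 10 g; starts in the sieve's loading pan.
- small_3_center (a point): Centre of an undersize coated hazelnut, a milk-chocolate brown ball 13 mm across, 10 g; starts in the sieve's loading pan.
- small_4_center (a point): Centre of an undersize coated hazelnut, a milk-chocolate brown ball 13 mm across, 10 g; starts in the sieve's loading pan.
- bowl: Steel mixing bowl, loose, 400 g: 210 mm across the rim, 76 mm high, flat floor about 114 mm across; origin at the centre of its underside, z up. Receives the undersize nuts.
- tub: White plastic tub, loose, 350 g, open on top: 150 mm along its x, 120 mm along its y, 50 mm high, walls and floor 3 mm; origin at the centre of its underside, z up. Receives the full-size nuts.
- glass: Drinking glass standing near the work, 74 mm across, 98 mm high; origin at its underside's centre. Not to be disturbed.
- pepper_jar: Spice jar with a black cap, 41 mm across, 105 mm high; origin at its underside's centre. Not to be disturbed.
- nozzle: Steel piping nozzle standing at the front edge of the slab, 19 mm across, 33 mm high; origin at its underside's centre. Not to be disturbed.
- slab: Fixed white marble slab on which all of this stands, its top 27 mm above its origin; 290 mm along x, 660 mm along y. Beyond its back edge stands a kitchen roll, 230 mm tall, 0.8 m from the robot and out of the way.

How it is judged:
On the way, in this order (a step that is already met when the one before it is completed fails the run):
1. all four undersize hazelnuts are in the bowl while all four full-size ones are still on the sieve (horizontal distance between each of small_1_center, small_2_center, small_3_center, small_4_center and bowl below 0.095 m and z of each of small_1_center, small_2_center, small_3_center, small_4_center in the frame of bowl below 0.06 m and x of large_1_center in the frame of sieve_grip between -0.084 and 0.084 m and y of large_1_center in the frame of sieve_grip between -0.05 and 0.056 m and z of large_1_center in the frame of sieve_grip between -0.107 and -0.06 m and x of large_2_center in the frame of sieve_grip between -0.084 and 0.084 m and y of large_2_center in the frame of sieve_grip between -0.05 and 0.056 m and z of large_2_center in the frame of sieve_grip between -0.107 and -0.06 m and x of large_3_center in the frame of sieve_grip between -0.084 and 0.084 m and y of large_3_center in the frame of sieve_grip between -0.05 and 0.056 m and z of large_3_center in the frame of sieve_grip between -0.107 and -0.06 m and x of large_4_center in the frame of sieve_grip between -0.084 and 0.084 m and y of large_4_center in the frame of sieve_grip between -0.05 and 0.056 m and z of large_4_center in the frame of sieve_grip between -0.107 and -0.06 m), for 0.2 s.
2. all four full-size hazelnuts are in the white tub (x of large_1_center in the frame of tub between -0.073 and 0.073 m and y of large_1_center in the frame of tub between -0.058 and 0.058 m and z of each of large_1_center, large_2_center, large_3_center, large_4_center in the frame of tub below 0.04 m and x of large_2_center in the frame of tub between -0.073 and 0.073 m and y of large_2_center in the frame of tub between -0.058 and 0.058 m and x of large_3_center in the frame of tub between -0.073 and 0.073 m and y of large_3_center in the frame of tub between -0.058 and 0.058 m and x of large_4_center in the frame of tub between -0.073 and 0.073 m and y of large_4_center in the frame of tub between -0.058 and 0.058 m), for 0.2 s.
At the end, for the whole second after the job is handed in: All four undersize hazelnuts lie in the steel bowl and all four full-size ones in the white tub; the sieve stands upright on the slab (within 3 degrees), its grip within 50 mm of where it stood at the start; bowl and tub stand upright (all of step 2 and horizontal distance between each of small_1_center, small_2_center, small_3_center, small_4_center and bowl below 0.095 m and z of each of small_1_center, small_2_center, small_3_center, small_4_center in the frame of bowl below 0.06 m and distance of sieve_grip from where it was at the start of the episode below 0.05 m and angle between sieve_grip's own z axis and vertical below 0.06 rad and angle between each of bowl, tub's own z axis and vertical below 0.1 rad); the robot touches nothing.
It fails at once if the glass is pushed more than 20 mm or tipped (distance of glass from where it was at the start of the episode above 0.02 m or angle between glass's own z axis and vertical above 0.2 rad).
It fails at once if the spice jar is pushed more than 20 mm or tipped (distance of pepper_jar from where it was at the start of the episode above 0.02 m or angle between pepper_jar's own z axis and vertical above 0.2 rad).
It fails at once if the piping nozzle is pushed more than 20 mm or tipped (distance of nozzle from where it was at the start of the episode above 0.02 m or angle between nozzle's own z axis and vertical above 0.2 rad).
It fails at once if the bowl or the tub is knocked more than 40 mm from its place (distance of any of bowl, tub from where it was at the start of the episode above 0.04 m).
It also fails if it takes over 72 s, if anything falls off the work surface, if the arm or the gripper's body presses on something with over 40 N, if the wrist force passes 120 N, or if a joint passes its speed limit or range.

## Working session

There is one attempt and no reset: what is moved stays moved. The work goes in short steps, each a Python script; the robot and the scene stay as the last script left them, time stands still between calls to the robot, and variables do not carry over. Pictures are saved under pics/ and viewed, about 8 in all and at most 12, crops included, and the job is handed in when it is done.

```bash
ls; mkdir -p pics; python3 - <<'E'
from bench import arm
import cv2
for n in("scene","top"):
    cv2.imwrite(f"pics/{n}0.png",arm.grab_frame(n)); print(n,arm.camera_model(n))
print(arm.read_ee_pos(),arm.read_tcp_rot(),arm.nose_length,arm.read_t())
E
```

```text
pics
scene {'vfov': 48.166985401495864, 'cx': 316.83665660004266, 'cy': 235.84467006215496, 'origin': array([-0.28178582, -0.68835015,  0.64422348]), 'rotation': array([ 0.9441127 , -0.59413881, -0.98131092])}
top {'vfov': 45.25048737291726, 'cx': 322.38746843220855, 'cy': 237.38959979458943, 'origin': array([ 0.40481688, -0.26771756,  1.19621677]), 'rotation': array([ 0.11639488, -0.09686457, -1.583684  ])}
[ 0.14784909 -0.50316839  0.24955141] [-3.10789219e+00 -4.47143894e-01  3.87091269e-04] 0.019 0.1
```

View pics/top0.png

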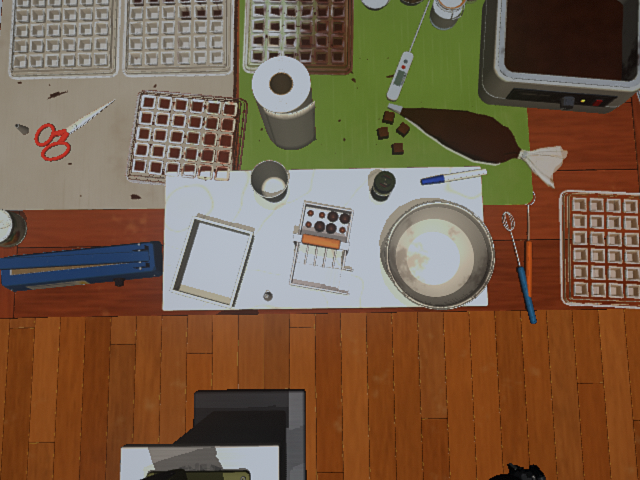

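View pics/scene0.png

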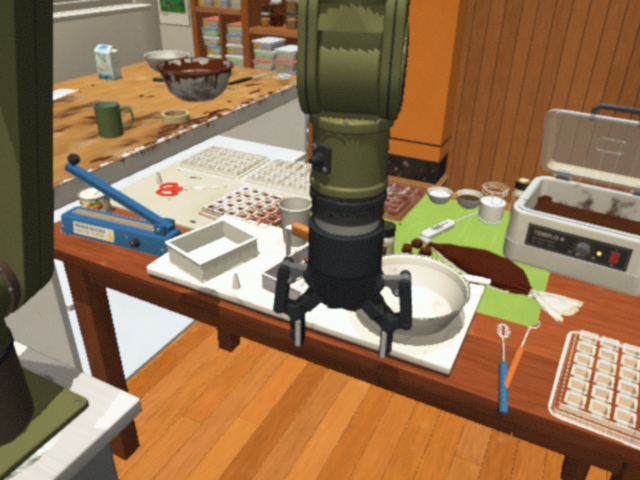

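The top view has image up as +x and image right as −y. The tub is at about (214,260) and the bowl at (437,252). The sieve grip is at (321,240), with the nuts on the far side and the nose toward the robot. The scene view agrees. I'll enlarge the top view next.

```bash
cat > h.py <<'E'
import numpy as np, cv2
from scipy.spatial.transform import Rotation as R
from bench import arm
def ray(n,u,v,m=None):
    m=m or arm.camera_model(n); f=240/np.tan(np.radians(m['vfov']/2))
    x,y=u-m['cx'],v-m['cy']
    if n=='wrist':
        r=np.hypot(x,y); t=r/f; d=np.array([np.sin(t)*x/r,-np.sin(t)*y/r,-np.cos(t)])
    else: d=np.array([x/f,-y/f,-1.])
    return np.array(m['origin']),R.from_rotvec(m['rotation']).apply(d)
def at(n,u,v,z,m=None):
    o,d=ray(n,u,v,m); return o+d*(z-o[2])/d[2]
E
python3 - <<'E'
import cv2
a=cv2.imread("pics/top0.png")
cv2.imwrite("pics/c1.png",cv2.resize(a[160:315,160:360],None,fx=4,fy=4,interpolation=cv2.INTER_CUBIC)[:600])
E
```

```text
(no output)
```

View pics/c1.png

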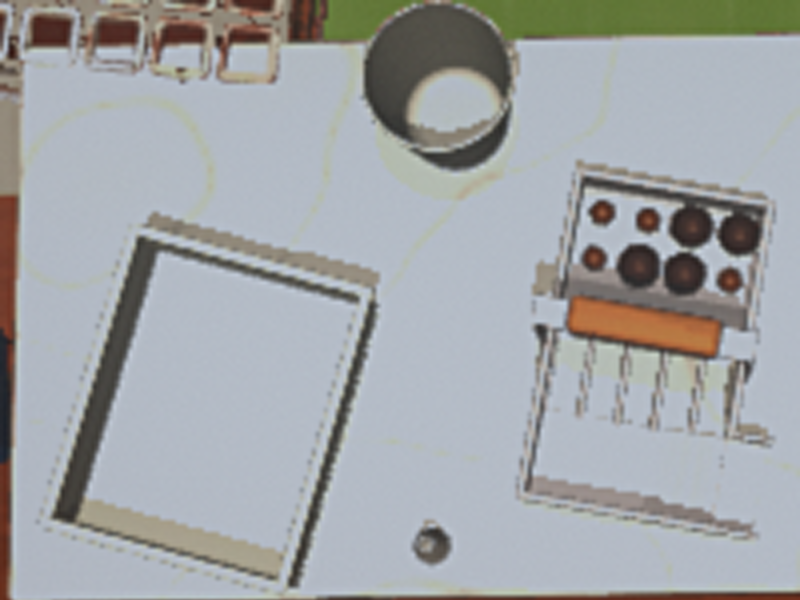

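The crop shows the grip's top face at corners (570,297), (720,320), (717,355), (567,333). The tub rim runs through about (148,228), (375,295), (292,585), (50,520). The nozzle is at (432,542) and the glass rim is centred near (440,78). The spout is on the right, the −y side.

```bash
python3 - <<'E'
from h import *
m=arm.camera_model('top')
c=lambda x,y,z: at('top',160+x/4,160+y/4,z,m)[:2].round(4)
g=[c(x,y,.146) for x,y in[(570,297),(720,320),(717,355),(567,333)]]
print('grip',np.mean(g,0),[np.linalg.norm(g[i]-g[i-1]).round(4) for i in range(4)])
d=(g[0]-g[1]+g[3]-g[2]);print('sieve y yaw (pts -d)',np.degrees(np.arctan2(*(-d)[::-1])))
t=[c(x,y,.077) for x,y in[(143,228),(377,292),(290,585),(45,520)]]
print('tub',t,np.mean(t,0),[np.linalg.norm(t[i]-t[i-1]).round(4) for i in range(4)])
s=[c(x,y,.063) for x,y in[(578,165),(773,200),(520,495)]]
print('sieve corners',s)
T=lambda u,v,z: at('top',u,v,z,m)[:2].round(4)
b=[T(u,v,.103) for u,v in[(384,252),(495,254),(438,199),(438,309)]];print('bowl',b,np.mean(b,0))
print('glass',c(440,78,.125),'jar',T(382,184,.132),'nozzle',c(432,545,.055))
print('slab',T(165,169,.027),T(487,167,.027),T(165,308,.027),T(487,305,.027))
E
```

```text
grip [ 0.540375 -0.2528  ] [np.float64(0.0168), np.float64(0.0698), np.float64(0.0163), np.float64(0.0697)]
sieve y yaw (pts -d) -99.52983222687566
tub [array([ 0.6023, -0.0052]), array([ 0.5684, -0.121 ]), array([ 0.426 , -0.0791]), array([0.4591, 0.0404])] [ 0.51395  -0.041225] [np.float64(0.1503), np.float64(0.1207), np.float64(0.1484), np.float64(0.124)]
sieve corners [array([ 0.6331, -0.22  ]), array([ 0.6136, -0.3172]), array([ 0.4685, -0.1897])]
bowl [array([ 0.5239, -0.3723]), array([ 0.5167, -0.5829]), array([ 0.625 , -0.4793]), array([ 0.4146, -0.4705])] [ 0.52005 -0.47625]
glass [ 0.664  -0.1573] jar [ 0.6498 -0.3695] nozzle [ 0.445  -0.1455]
slab [0.7141 0.0726] [ 0.7062 -0.5982] [0.4254 0.0661] [ 0.4218 -0.5831]
```

```bash
cat >> h.py <<'E'
SGN=1
def rot(yaw,p=0,phi=0):  # sieve frame
    return R.from_euler('z',yaw,degrees=True)*R.from_euler('y',p,degrees=True)*R.from_euler('x',-phi,degrees=True)
def tool(Rs,s=None):
    s=s or SGN
    M=np.array([[0,s,0],[s,0,0],[0,0,-1.]])   # tool axes as columns: x=s*y, y=s*x, z=-z
    return (Rs*R.from_matrix(M)).as_rotvec()
def place(pt,world,Rs): # grip position that brings sieve point pt to world
    return np.array(world)-Rs.apply(pt)
G=np.array([.5404,-.2528,.134]); YAW=170.; BOWL=np.array([.520,-.476,.027]); TUB=np.array([.514,-.041,.027])
SLOT=[.013,0,-.097]; SPOUT=[.059,.068,-.099]
cor=np.array([[x,y,z] for x in(-.082,.084) for y in(-.05,.05) for z in(-.107,-.071)]+[[x,.068,-.107] for x in(.037,.081)])
E
python3 - <<'E'
from h import *
print(arm.read_joints())
xs=lambda yaw: rot(yaw).apply([1,0,0])
W=[('pre',G+[0,0,.08],rot(YAW))]
W.append(('grasp',G,rot(YAW)))
for p in(0,28,33):
    r=rot(YAW,p); W.append((f'bowl{p}',place(SLOT,BOWL+[0,0,.145]-.01*xs(YAW),r),r))
for yaw in (164,150):
  for p,f in((15,0),(12,36),(25,36)):
    r=rot(yaw,p,f); ys=rot(yaw).apply([0,1,0]); W.append((f'tub{yaw}',place(SPOUT,TUB+[0,0,.075]-.03*ys,r),r))
for n,p,r in W:
    c=p+r.apply(cor)
    print(n,p.round(3),'minz',c[:,2].min().round(3),'xy',c.min(0)[:2].round(3),c.max(0)[:2].round(3))
    for s in(1,-1):
        q=arm.solve_ik(p,tool(r,s)); print('   ',s,None if q is None else np.round(q,2))
E
```

```text
[-1.28500275e+00  2.60616655e-01 -1.39233566e-01  1.17266298e+00
 -2.07624955e-06  1.57080366e+00]
pre [ 0.54  -0.253  0.214] minz 0.107 xy [ 0.449 -0.316] [ 0.63  -0.189]
    1 [-0.44  0.4  -0.03  1.14  0.   -1.83]
    -1 [-0.44  0.4  -0.03  1.14  0.    1.31]
grasp [ 0.54  -0.253  0.134] minz 0.027 xy [ 0.449 -0.316] [ 0.63  -0.189]
    1 [-0.44  0.45 -0.16  0.96  0.   -1.83]
    -1 [-0.44  0.45 -0.16  0.96  0.    1.31]
bowl0 [ 0.543 -0.48   0.269] minz 0.162 xy [ 0.451 -0.543] [ 0.632 -0.416]
    1 [-0.72  0.63  0.51  1.45  0.   -2.12]
    -1 [-0.72  0.63  0.51  1.45  0.    1.02]
bowl28 [ 0.496 -0.472  0.264] minz 0.13 xy [ 0.447 -0.542] [ 0.626 -0.415]
    1 [-0.9   0.28 -0.19  0.72  0.32 -2.23]
    -1 [-0.9   0.28 -0.19  0.72  0.32  0.91]
bowl33 [ 0.489 -0.47   0.26 ] minz 0.125 xy [ 0.449 -0.542] [ 0.622 -0.416]
    1 [-0.93  0.24 -0.3   0.59  0.38 -2.24]
    -1 [-0.93  0.24 -0.3   0.59  0.38  0.9 ]
tub164 [0.571 0.045 0.213] minz 0.088 xy [ 0.497 -0.033] [0.688 0.11 ]
    1 [ 0.13  0.2  -0.36  0.77 -0.1  -1.17]
    -1 [ 0.13  0.2  -0.36  0.77 -0.1   1.97]
tub164 [ 0.553 -0.024  0.232] minz 0.091 xy [ 0.492 -0.05 ] [0.67  0.094]
    1 [-0.38  0.23 -0.41  0.8   0.65 -1.69]
    -1 [-0.38  0.23 -0.41  0.8   0.65  1.45]
tub164 [ 0.524 -0.016  0.236] minz 0.087 xy [ 0.485 -0.045] [0.649 0.098]
    1 [-0.4   0.07 -0.67  0.48  0.67 -1.71]
    -1 [-0.4   0.07 -0.67  0.48  0.67  1.43]
tub150 [0.59  0.028 0.213] minz 0.088 xy [ 0.511 -0.069] [0.708 0.103]
    1 [ 0.13  0.25 -0.29  0.82 -0.16 -0.94]
    -1 [ 0.13  0.25 -0.29  0.82 -0.16  2.21]
tub150 [ 0.556 -0.034  0.232] minz 0.091 xy [ 0.501 -0.082] [0.687 0.09 ]
    1 [-0.37  0.14 -0.54  0.58  0.59 -1.39]
    -1 [-0.37  0.14 -0.54  0.58  0.59  1.76]
tub150 [ 0.53  -0.019  0.236] minz 0.087 xy [ 0.496 -0.074] [0.667 0.096]
    1 [-0.33 -0.02 -0.79  0.25  0.54 -1.37]
    -1 [-0.33 -0.02 -0.79  0.25  0.54  1.77]
```

```bash
sed -i 's/^SGN=1/SGN=-1/' h.py; python3 - <<'E'
from h import *
arm.set_gripper(.06,f_grip=110)
arm.reach(G+[0,0,.12],tool(rot(YAW))); 
m=arm.camera_model('wrist'); im=arm.grab_frame('wrist'); cv2.imwrite('pics/w1.png',im)
import pickle; pickle.dump(m,open('w1.pkl','wb'))
hsv=cv2.cvtColor(im,cv2.COLOR_BGR2HSV)
k=cv2.inRange(hsv,(5,150,120),(18,255,255)); k=cv2.morphologyEx(k,cv2.MORPH_OPEN,np.ones((5,5)))
cs=sorted(cv2.findContours(k,0,2)[0],key=cv2.contourArea)[-3:]
for c in cs: print(cv2.contourArea(c),cv2.boundingRect(c), [at('wrist',*p,.146,m)[:2].round(4) for p in cv2.boxPoints(cv2.minAreaRect(c))])
print(arm.read_ee_pos(),arm.read_t(),m)
E
```

```text
1954.5 (122, 410, 71, 70) [array([ 0.2822, -0.4666]), array([ 0.3975, -0.3592]), array([ 0.4168, -0.3842]), array([ 0.3047, -0.5018])]
7979.0 (8, 0, 154, 73) [array([0.3225, 0.008 ]), array([ 0.4668, -0.0619]), array([ 0.4601, -0.1143]), array([ 0.3204, -0.061 ])]
36872.0 (0, 174, 219, 246) [array([ 0.2249, -0.1517]), array([ 0.4641, -0.1701]), array([ 0.4611, -0.3325]), array([ 0.1566, -0.3976])]
[ 0.53970968 -0.25385425  0.25406398] 2.225 {'vfov': 65.70646984690485, 'cx': 318.7750032634642, 'cy': 248.2184803250538, 'origin': array([ 0.55136694, -0.18525567,  0.37686674]), 'rotation': array([-0.27346917,  0.0239177 , -0.17505845])}
```

View pics/w1.png

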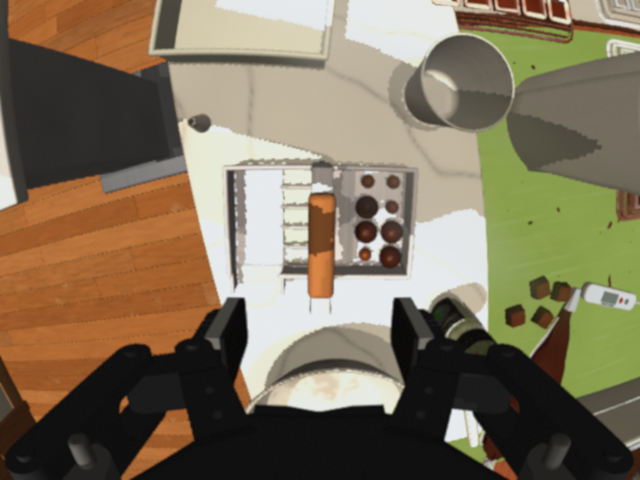

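The wrist view shows the grip vertical between (309,194)/(335,194) and (308,298)/(332,298), centred between the fingers. All 8 nuts are in the pan.

```bash
python3 - <<'E'
from h import *
import pickle; m=pickle.load(open('w1.pkl','rb'))
g=np.array([at('wrist',*p,.146,m)[:2] for p in[(309,194),(335,194),(332,298),(308,298)]])
print(g.round(4),g.mean(0),[np.linalg.norm(g[i]-g[i-1]).round(4) for i in range(4)])
d=g[2]+g[3]-g[0]-g[1]; print('sieve yaw',np.degrees(np.arctan2(d[1],d[0]))-90+360)
for q in [(322,160),(228,168),(415,168),(230,275),(405,275)]: print(at('wrist',*q,.063,m)[:2].round(3))
E
```

```text
[[ 0.5402 -0.2135]
 [ 0.5562 -0.2163]
 [ 0.5427 -0.2851]
 [ 0.5268 -0.2823]] [ 0.54146392 -0.24931082] [np.float64(0.0701), np.float64(0.0162), np.float64(0.0701), np.float64(0.0162)]
sieve yaw 168.93724232685813
[ 0.552 -0.197]
[ 0.472 -0.188]
[ 0.63  -0.216]
[ 0.452 -0.283]
[ 0.609 -0.311]
```

```bash
sed -i 's/^G=.*YAW=170./G=np.array([.541,-.251,.134]); YAW=169.5/' h.py; python3 - <<'E'
from h import *
o=tool(rot(YAW))
arm.movel(G,feed=.08,ori=o); print(arm.read_ee_pos(),arm.read_force())
arm.set_gripper(0,f_grip=110); print(arm.read_grip_width(),arm.read_force())
np.save('grasp.npy',np.r_[arm.read_ee_pos(),arm.read_tcp_rot()])
arm.movel(G+[0,0,.02],feed=.04,ori=o); print(arm.read_force(),arm.read_ft_torque())
arm.movel(G+[0,0,.16],feed=.12,ori=o); print(arm.read_force(),arm.read_grip_width(),arm.read_ee_pos())
cv2.imwrite('pics/w2.png',arm.grab_frame('wrist')); print(arm.read_t())
E
```

```text
[ 0.54141881 -0.25119523  0.13457012] [ 0.30254988 -0.76170686  0.03630892]
0.016093184422450422 [-0.72979975  0.77530499  3.69980148]
[-0.72129975 -0.7923815  -4.44039272] [-0.02583317  0.03265133  0.00706023]
[ 0.16465778 -0.18225284 -4.79529532] 0.016503040484647718 [ 0.54053339 -0.25080396  0.29307564]
6.3583
```

View pics/w2.png

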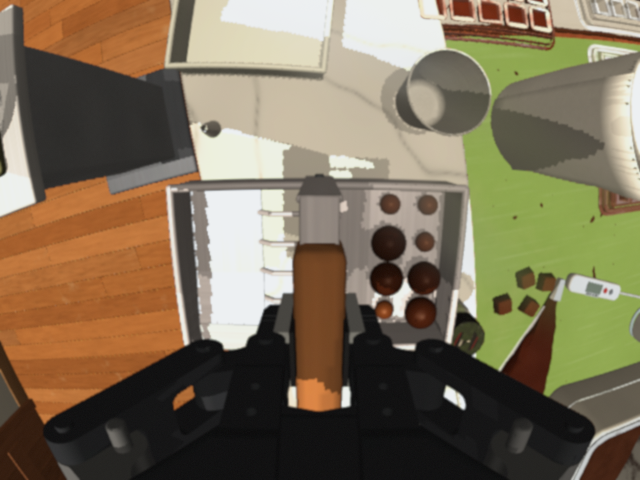

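The sieve is held, the force shows about 4.5 N, and all 8 nuts are in the pan. Next I carry it to the bowl and tilt.

```bash
cat >> h.py <<'E'
def xs(yaw): return rot(yaw).apply([1,0,0])
def bowl(p,dz=.0):
    r=rot(YAW,p); return place(SLOT,BOWL+[0,0,.145+dz]-.01*xs(YAW),r),tool(r)
E
python3 - <<'E'
from h import *
P,o=bowl(0,.02); arm.movel(P,feed=.11,ori=o); arm.sleep(.3)
P,o=bowl(0); arm.movel(P,feed=.06,ori=o)
for p,f in((15,.04),(27,.02)):
    P,o=bowl(p); arm.movel(P,feed=f,ori=o)
arm.sleep(1.5)
cv2.imwrite('pics/w3.png',arm.grab_frame('wrist')); cv2.imwrite('pics/t3.png',arm.grab_frame('top'));print(arm.read_force(),arm.read_t())
E
```

```text
[ 0.04942666  0.16747483 -3.22096946] 12.9417
```

View pics/w3.png

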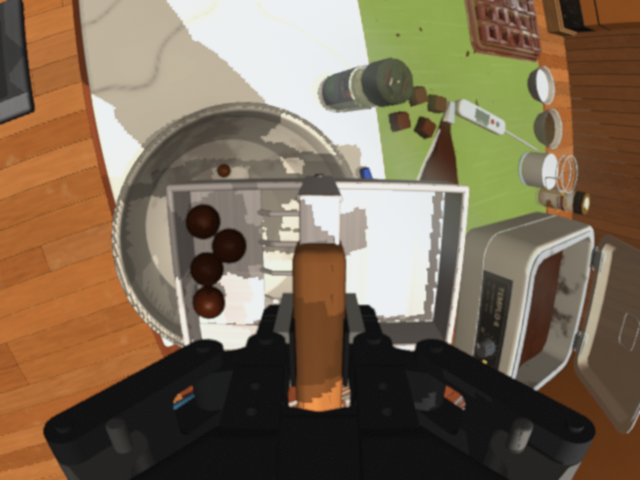

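All four large nuts are in the gutter, the pan is empty, and one small nut is visible in the bowl at (224,170). I'll rock once, move off at 15° nose-down, and check the bowl from above.

```bash
python3 - <<'E'
from h import *
for p in(21,29,15):
    P,o=bowl(p); arm.movel(P,feed=.03,ori=o)
arm.movel(P+[0,0,.04],feed=.08)
# midway towards the tub
arm.movel([.54,-.25,.30],feed=.11,ori=tool(rot(YAW,15))); arm.sleep(.3)
a=arm.grab_frame('top')[180:330,360:520]; b=arm.grab_frame('wrist')
cv2.imwrite('pics/c4.png',np.hstack([cv2.resize(a,(400,375),interpolation=cv2.INTER_CUBIC),cv2.resize(b[100:400,130:450],(400,375))]));print(arm.read_force(),arm.read_t())
E
```

```text
[-0.41189327 -0.38366269 -3.28800309] 18.2417
```

View pics/c4.png

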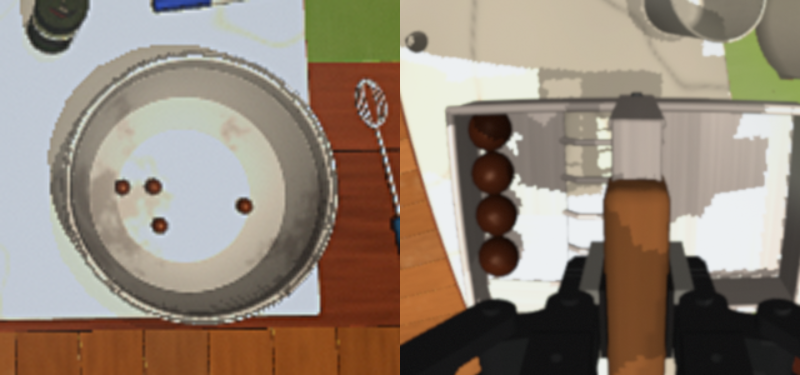

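All four small nuts are on the bowl floor and all four large ones are lined up in the gutter. Next I tip into the tub.

```bash
cat >> h.py <<'E'
def tub(p,phi,dz=0,yaw=164):
    r=rot(yaw,p,phi); ys=rot(yaw).apply([0,1,0]); return place(SPOUT,TUB+[0,0,.08+dz]-.03*ys,r),tool(r)
E
python3 - <<'E'
from h import *
P,o=tub(15,0,.08); arm.movel(P,feed=.12,ori=o); arm.sleep(.2)
P,o=tub(14,0,.0); arm.movel(P,feed=.08,ori=o)
for f,v in((20,.04),(36,.03)):
    P,o=tub(13,f); arm.movel(P,feed=v,ori=o)
arm.sleep(2)
a=arm.grab_frame('top')[170:320,160:360]; b=arm.grab_frame('wrist')
cv2.imwrite('pics/c5.png',np.hstack([cv2.resize(a,(400,300),interpolation=cv2.INTER_CUBIC),cv2.resize(b,(400,300))]));print(arm.read_force(),arm.read_t())
E
```

```text
[ 0.33538329 -0.41992422 -3.11499613] 26.7667
```

View pics/c5.png

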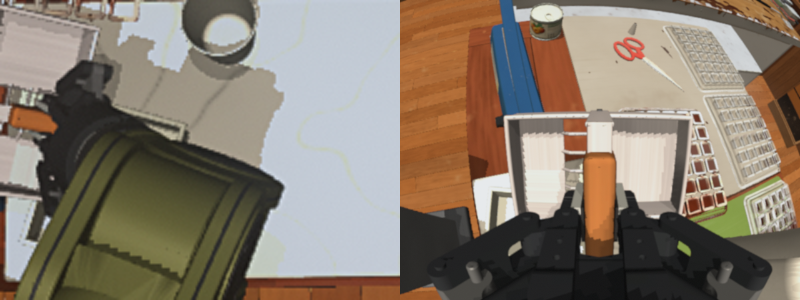

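The visible part of the gutter is empty. I'll back off and check the tub before setting the sieve down.

```bash
python3 - <<'E'
from h import *
P,o=tub(14,0,.03); arm.movel(P,feed=.05,ori=o)
P,o=tub(14,0,.08); arm.movel(P,feed=.1)
arm.movel([.541,-.251,.30],feed=.13,ori=tool(rot(YAW,14))); arm.sleep(.3)
a=arm.grab_frame('top')[170:320,160:360]; b=arm.grab_frame('wrist')
cv2.imwrite('pics/c6.png',np.hstack([cv2.resize(a,(400,300),interpolation=cv2.INTER_CUBIC),cv2.resize(b[100:400,50:450],(400,300))]));print(arm.read_force(),arm.read_t())
E
```

```text
[ 1.03764673  0.62585934 -3.33373092] 31.8417
```

View pics/c6.png

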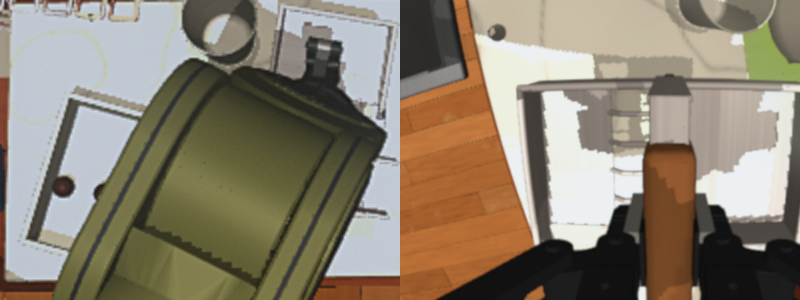

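Two nuts are visible in the tub and the arm hides the rest, so I'll shift aside and look again.

```bash
python3 - <<'E'
from h import *
arm.movel([.541,-.42,.30],feed=.15); arm.sleep(.2)
a=arm.grab_frame('top')[170:320,160:360]
cv2.imwrite('pics/c7.png',cv2.resize(a,(600,450),interpolation=cv2.INTER_CUBIC));print(arm.read_t())
E
```

```text
33.3667
```

View pics/c7.png

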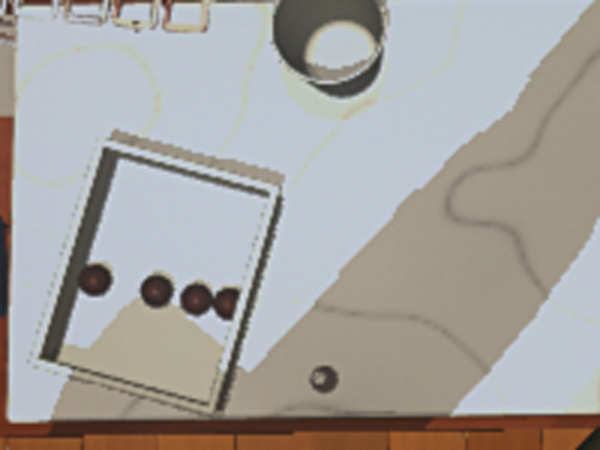

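All four large nuts are in the tub, and the tub, glass and nozzle have not moved. Now I put the sieve back.

```bash
python3 - <<'E'
from h import *
o=tool(rot(YAW))
arm.movel([G[0],G[1],.30],feed=.14,ori=o)
arm.movel(G+[0,0,.03],feed=.1,ori=o); f0=arm.read_force(); z=.03
while z>-.003:
    z-=.0015 if z<.008 else .006
    arm.movel(G+[0,0,z],feed=.03,ori=o); f=arm.read_force()
    if f[2]-f0[2]>3: break
print(z,f0,f,arm.read_ee_pos())
arm.set_gripper(.05); arm.sleep(.3)
arm.movel(G+[0,0,.16],feed=.1,ori=o); 
b=arm.grab_frame('wrist'); cv2.imwrite('pics/w8.png',b)
m=arm.camera_model('wrist'); import pickle; pickle.dump(m,open('w8.pkl','wb'))
arm.movel([.40,-.33,.36],feed=.15); arm.reach([.148,-.504,.30],[-3.108,-.447,0]); arm.sleep(.3)
a=arm.grab_frame('top')[160:315,160:500]
cv2.imwrite('pics/c8.png',cv2.resize(a,(800,365),interpolation=cv2.INTER_CUBIC))
print(arm.read_force(),arm.read_t())
E
```

```text
2.168404344971009e-18 [ 0.77729483  0.15076245 -2.89463909] [0.45451984 0.13125209 1.9267919 ] [ 0.54126638 -0.25112688  0.13449376]
[ 1.39648424  0.1852527  -0.05050552] 44.0083
```

View pics/c8.png

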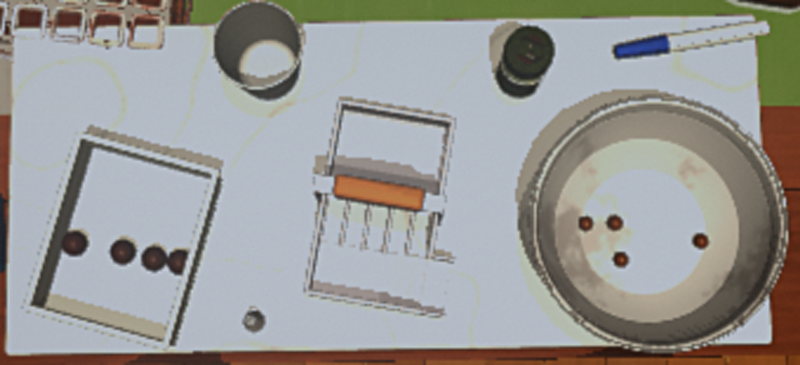

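The top view shows the sieve empty and back in its original place. The four large nuts are in the tub, the four small ones are in the bowl, and nothing else has moved. I'm handing it in.

```bash
python3 -c "
from bench import arm
arm.job_done(); print(arm.read_t())"
```

```text
the job is handed in; nothing more can be done
the job is handed in; nothing more can be done
```

The job is done and handed in at about 44 s on the robot's clock, inside the 72 s limit; the hand-in gives no verdict.

I gripped the sieve by its handle and tilted it 27–29° nose-down over the bowl, with one rock. That dropped all four undersize hazelnuts through the slots while the full-size ones stayed in the gutter. I then tipped the spout side down 36° over the tub and set the empty sieve back where it stood.

- **Nuts:** the last overhead picture shows four small nuts in the bowl and four large ones in the tub, with the sieve empty.
- **Sieve:** it stands on the slab and looks upright. The arm released it within about 1 mm of the pose where it was gripped. I did not measure its tilt.
- **Other objects:** by eye, the bowl, tub, glass, spice jar and nozzle are where they started.
- **Arm:** it is parked clear of the work, with the outside force on the tool near zero apart from a 1.4 N sideways reading. I took that as sensor drift, because earlier readings in free air also varied by about 1 N.
- **Disagreement:** the overhead and wrist cameras differed by about 4 mm on where the handle was. I used a point between the two and the grasp held.

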